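Prise open the jet case and pack the velocity stacks

TASK

Take the thin blade from the rubber mat, lever up the lid of the blue jet case with it at the notch in the front wall, and swing the lid fully open. Then nest all the chrome velocity stacks over one another, bell down, as one upright stack in the square well on the case's floor, and shut the lid fully. Leave the blade lying flat on its mat, and do not disturb the brass fitting, the gray gauge block or the spring scale.

Things in the scene. Friction and masses are not known exactly. Their poses are not given: they have to be found in the camera images.
- case: the blue steel jet case, fixed to the shelf, 150 mm deep (its x) by 160 mm wide (its y) by 100 mm high without the lid, walls and floor 5 mm thick; origin at the centre of its underside. Its -x side is the front with the notch, its +x side has the lid's hinge; z up. The case is turned so that the front looks roughly along world -y.
- lid (a joint): angle of the aluminium lid, 0 = shut (lying on the walls), grows as its front edge rises, stop at 1.5 rad (nearly upright). Lid 150 by 160 mm, 4 mm thick, flush with the outside of the case, no handle, 0.13 kg. The hinge is stiff (0.16 N m friction), so the lid stays at any angle where it is left; about 2 N at the front edge lifts it.
- notch (a point): centre of the mouth of the notch in the case's front wall, on its outer face, right under the lid's front edge: the notch is 50 mm wide and 14 mm high (7 mm above and below this point), cut through the 5 mm wall. The lid's underside closes it above; a yellow strip on the lid's front edge marks it.
- lid_hinge (a point): middle of the lid's hinge axis, at the height of the lid's underside (100 mm); the axis runs along the case's y.
- lid_edge (a point): middle of the lid's front edge, on its underside, 150 mm from the hinge axis; moves with the lid.
- well (a point): centre of the square well on the case floor (floor surface, 5 mm above the shelf), in the middle of the case: 80 mm square inside, bounded by black ribs 5 mm wide and 8 mm high, sides along the case's axes.
- blade_grip (a point): the blade tool, 190 mm long, 0.1 kg, lying flat: red handle 100 mm long, 26 mm wide, 20 mm high; thin steel blade 90 mm long, 20 mm wide, 3 mm thick, straight out of the handle at mid height. Point in the handle at half height, near the centre of mass; handle from 75 mm behind (-x) to 25 mm ahead. x points to the tip, z up.
- blade_tip (a point): the tip of the blade, 115 mm ahead of blade_grip at the same height.
- mat: black rubber mat, fixed, 230 mm (its x) by 90 mm (its y), 3 mm thick, where the blade lies and has to lie at the end; origin at the centre of its underside.
- stack1_mid (a point): chrome velocity stack 1, bell down, 42 mm high, 90 g: hollow cone open below, outer radius 33 mm at the foot, 22 mm at 26 mm up, wall 3 mm; from 29 to 42 mm up a straight neck, diameter 34 mm (grip here). Point on its axis, 21 mm up; z up along the axis. Set down over another it rests 16 mm higher than that one, with 2 mm play sideways. May be absent (None).
- stack2_mid (a point): chrome velocity stack 2, bell down, 42 mm high, 90 g: hollow cone open below, outer radius 33 mm at the foot, 22 mm at 26 mm up, wall 3 mm; from 29 to 42 mm up a straight neck, diameter 34 mm (grip here). Point on its axis, 21 mm up; z up along the axis. Set down over another it rests 16 mm higher than that one, with 2 mm play sideways. May be absent (None).
- stack3_mid (a point): chrome velocity stack 3, bell down, 42 mm high, 90 g: hollow cone open below, outer radius 33 mm at the foot, 22 mm at 26 mm up, wall 3 mm; from 29 to 42 mm up a straight neck, diameter 34 mm (grip here). Point on its axis, 21 mm up; z up along the axis. Set down over another it rests 16 mm higher than that one, with 2 mm play sideways. May be absent (None).
- stack4_mid (a point): chrome velocity stack 4, bell down, 42 mm high, 90 g: hollow cone open below, outer radius 33 mm at the foot, 22 mm at 26 mm up, wall 3 mm; from 29 to 42 mm up a straight neck, diameter 34 mm (grip here). Point on its axis, 21 mm up; z up along the axis. Set down over another it rests 16 mm higher than that one, with 2 mm play sideways. May be absent (None).
- fitting_mid (a point): bystander: brass inlet fitting, 44 mm high, 32 mm across, standing; this point is half-way up.
- gauge_mid (a point): bystander: gray plastic jet gauge block 50 by 90 by 22 mm; this point is its centre.
- scale_mid (a point): bystander: steel spring scale, body 130 by 28 by 14 mm, with a hook and a ring at its ends; this point is the centre of its body.
Not all that is in view belongs to the job. What is shaped like the part that bears stack2_mid but orange or purple is not meant.

How it is judged:
By the outcome, as a careful person would: the job done as asked, in the order asked, and still so for the second after the job is handed in, with the robot touching nothing.
Of stack1, stack2, stack3, stack4 only 2 to 4 are there at a start; the rules pass over those that are not, and their reading is None.
At some moment in a run one of blade, stack1, stack2, stack3, stack4 may be knocked a few centimetres aside while the robot is not near it.
It also fails if it takes over 210 s, if anything falls off the work surface, if the arm or the gripper's body presses on something with over 40 N, if the wrist force passes 120 N, or if a joint passes its speed limit or range.

ROBOT

A 7-joint arm with a two-finger parallel gripper is mounted at the origin on the work surface. World frame = base frame: x ahead of the robot, y to its left, z up, the work surface at z = 0. Lengths are in m, angles in rad, forces in N, time in s.
With the tool pointing down it reaches from about 0.4 to 0.85 m from the base axis. Payload 4.4 kg.
Tool frame: the origin (TCP) lies at the very end of the fingers, on their centre line; the grasp point (between the pads) lies 19 mm behind it; z points along the fingers, y is the direction in which the jaws open and shut (so a half turn about z gives the same grasp; the last joint's range is limited). The gripper opens to 94 mm and grips with 3 to 60 N. Pads are 16 mm wide; open, the fingers measure 119 mm over their backs; the gripper's body (75 mm by 177 mm) begins 78 mm behind the grasp point.
Start: joints at [1.219, 0.628, 0.038, 1.517, -0.027, 0.996, -0.02], TCP at [0.183, -0.624, 0.205] pointing down, gripper open.
Joint ranges: [-3.06, 3.06], [-0.37, 2.12], [-1.25, 1.32], [0.18, 2.47], [-1.1, 4.24], [0.23, 1.98], [-2.94, 2.94]. Speed limits (rad/s): [2.57, 2.57, 3.14, 3.14, 3.14, 3.14, 3.14].

INTERFACE

Orientations are given as a unit quaternion [w, x, y, z].
In Python, from bench import bot gives the robot as it stands. Calls block until the motion is done:
- bot.goto(position, orientation): joint-space move of the TCP to a pose.
- bot.line_to(position, frame=None, rate=0.15, contact_N=None): straight line of the TCP; frame=None keeps the orientation; rate is the mean speed in m/s. With contact_N (N) it stops when the force on the tool has changed by that much, and returns True; else False.
- bot.set_joints(angles): joint-space move.
- bot.grip(opening): finger opening in m; the grip force is fixed at half the most; returns when the fingers have stopped.
- bot.sleep(seconds).
- bot.ik(position, orientation): joint angles nearest the present ones, or None.
- bot.get_image(name): name is "side" or "top"; returns (picture, depth): 400x640x3 uint8, red, green, blue; 400x640 float32, m along the optical axis (not along the pixel's ray), 0 where there is no reading.
- bot.camera_model(name): a dict with "fovy" (degrees; the focal length in pixels is half the picture's height over the tangent of half this angle, whatever the lens; pixels are square), "cx", "cy" (the principal point, pixels), "rvec" (rotation vector, rad) and "tvec" (3), from world to camera coordinates, as OpenCV has them. Camera axes: x right, y down, z forward; pixel columns grow to the right and rows downward; lengths in m; the calibration is good to about 2 mm. A picture is of the moment at which its call begins. camera_model takes no time and is no camera call.
A pose or a line that the arm cannot do raises bot.Unreachable and nothing moves.
- bot.finish_job(): hands the job in, once; it reports no verdict.
Readings, each from a call of its own:
- bot.get_clock(): time.
- bot.get_q(): joint angles.
- bot.get_qvel(): joint speeds.
- bot.get_tau(): joint torques, N m.
- bot.get_eef_pos(): TCP position.
- bot.get_ee_rot(): TCP orientation.
- bot.get_force(): force on the tool from outside, world axes, zero at the start.
- bot.get_ft_torque(): the same for the moment, N m.
- bot.get_finger_gap(): finger opening in m.
Only numpy, scipy, OpenCV 4.12 (cv2) and the standard library are available. Lean on these libraries where they do the work, as an engineer would, in place of code of your own. Each camera call takes 0.05 s, during which the arm holds its last target. There are 200 camera calls.

## Working session

There is one attempt and no reset: what is moved stays moved. The work goes in short steps, each a Python script; the robot and the scene stay as the last script left them, time stands still between calls to the robot, and variables do not carry over. Pictures are saved under pics/ and viewed, about 12 in all and at most 16, crops included, and the job is handed in when it is done.

```bash
ls; mkdir -p pics
cat > h.py <<'E'
import numpy as np, cv2
from bench import bot
def cam(n):
    m=bot.camera_model(n); R=cv2.Rodrigues(np.array(m['rvec'],float))[0]; t=np.array(m['tvec'],float).ravel()
    f=200/np.tan(np.radians(m['fovy'])/2); return R,t,f,m['cx'],m['cy']
def ray(n,u,v,z):
    R,t,f,cx,cy=cam(n); o=-R.T@t; d=R.T@np.array([(u-cx)/f,(v-cy)/f,1]); return o+d*(z-o[2])/d[2]
def proj(n,p):
    R,t,f,cx,cy=cam(n); c=R@np.asarray(p,float)+t; return cx+f*c[0]/c[2], cy+f*c[1]/c[2]
def cloud(n,D):
    R,t,f,cx,cy=cam(n); v,u=np.mgrid[0:400,0:640]; c=np.stack([(u-cx)/f*D,(v-cy)/f*D,D],-1)
    return (c-t)@R
def save(name,img): cv2.imwrite('pics/'+name,img[:,:,::-1])
E
python3 - <<'E'
from h import *
for n in('side','top'):
    I,D=bot.get_image(n); save(n+'0.png',I); np.savez('/tmp/%s0'%n,I=I,D=D); m=bot.camera_model(n); print(n,m)
    R,t,*_=cam(n); print(-R.T@t)
print(bot.get_ee_rot(),bot.get_clock())
E
```

```text
pics
side {'fovy': 46.00564510747126, 'cx': 313.96730109593034, 'cy': 193.01394324320484, 'rvec': array([ 0.77847771, -2.34736438,  1.34879649]), 'tvec': array([0.44171567, 0.21194509, 0.96784177])}
[-0.09102166  0.84664459  0.67205591]
top {'fovy': 55.71904773789202, 'cx': 321.4501075480292, 'cy': 197.9030979680905, 'rvec': array([ 2.16991945, -2.05207423,  0.21087634]), 'tvec': array([0.00950255, 0.54374687, 0.89084387])}
[0.35086286 0.02982572 0.98252707]
[-8.27069319e-04  9.89806708e-01  1.42414832e-01 -1.13474050e-04] 0.1
```

View pics/side0.png

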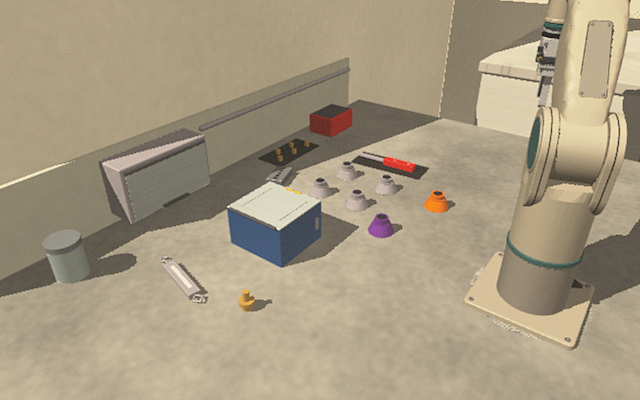

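View pics/top0.png

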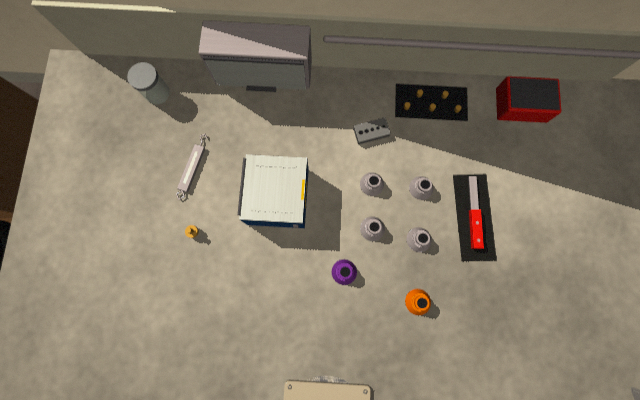

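The top view shows the case at about (275,190) with its yellow notch strip on the right at (305,189), and the mat at (475,217) with the red handle at (477,230) and the tip up at (473,178). What could be taken for a stack: chrome at (372,182), (422,187), (373,228), (420,238), which are wanted; purple (344,272) and orange (418,302), which are not. The red box at (528,98) could be mistaken for the handle. I'll measure these and check them in one crop.

```bash
cat >> h.py <<'E'
def blob(mask,amin=20):
    n,l,s,c=cv2.connectedComponentsWithStats(mask.astype(np.uint8)); return [(l==i) for i in range(1,n) if s[i,4]>=amin]
def stacks(I,D,case=None):
    # dark bore of each neck, ringed by gray: find neck tops by height
    P=cloud('top',D); hsv=cv2.cvtColor(I,cv2.COLOR_RGB2HSV)
    return P,hsv
E
python3 - <<'E'
from h import *
d=np.load('/tmp/top0.npz'); I,D=d['I'],d['D']; P=cloud('top',D); hsv=cv2.cvtColor(I,cv2.COLOR_RGB2HSV)
print('table z',np.median(P[330:350,100:200,2]))
roi=np.zeros((400,640),bool); roi[125:330,160:510]=1
for b in blob((P[...,2]>0.008)&roi,25):
    q=P[b]; v,u=np.nonzero(b); h=np.median(hsv[b],0); zt=np.percentile(q[:,2],95)
    t=q[q[:,2]>zt-0.008]
    mn=(t[:,:2].min(0)+t[:,:2].max(0))/2
    r=cv2.minAreaRect((q[:,:2]*1000).astype(np.float32))
    print((int(u.mean()),int(v.mean())),b.sum(),'hsv',h,'ztop %.3f'%zt,'topc',mn.round(4),'rect',np.round(r[0],1),np.round(r[1],1),round(r[2],1))
# lid
lid=(P[...,2]>0.095)&(P[...,2]<0.115)&roi
r=cv2.minAreaRect((P[lid][:,:2]*1000).astype(np.float32)); print('lid',r,np.median(P[lid][:,2]))
y=(hsv[...,0]>20)&(hsv[...,0]<35)&(hsv[...,1]>150)&roi
for b in blob(y,8): print('yellow',P[b].mean(0),b.sum(), np.argwhere(b).mean(0))
red=((hsv[...,0]<6)|(hsv[...,0]>174))&(hsv[...,1]>170)&roi
for b in blob(red,40):
    v,u=np.nonzero(b); uv=np.stack([u,v],1)
    g=np.array([ray('top',a,c,0.023)[:2]*1000 for a,c in uv],np.float32); print('red',cv2.minAreaRect(g),np.median(P[b][:,2]))
mat=(I.max(2)<60)&roi&(np.arange(640)[None]>440)
for b in blob(mat,300):
    b=cv2.morphologyEx(b.astype(np.uint8),cv2.MORPH_CLOSE,np.ones((25,25)))>0
    v,u=np.nonzero(b); g=np.array([ray('top',a,c,0.003)[:2]*1000 for a,c in zip(u,v)],np.float32); print('mat',cv2.minAreaRect(g))
bl=(I.min(2)>110)&roi&(np.arange(640)[None]>462)&(np.arange(640)[None]<484)&(np.arange(400)[:,None]>172)&(np.arange(400)[:,None]<212)
for b in blob(bl,100):
    v,u=np.nonzero(b); g=np.array([ray('top',a,c,0.0145)[:2]*1000 for a,c in zip(u,v)],np.float32); print('steel',cv2.minAreaRect(g),np.median(P[b][:,2]))
save('crop0.png',cv2.resize(I[120:320,230:510],None,fx=2.8,fy=2.8,interpolation=cv2.INTER_CUBIC))
E
```

```text
table z -0.0004814129778834034
(370, 131) 503 hsv [ 20.  28. 126.] ztop 0.024 topc [ 0.5559 -0.0524] rect [571.4 -10.9] [ 96.9 437.9] 67.1
(190, 167) 554 hsv [ 11.  34. 198.] ztop 0.017 topc [0.5251 0.2265] rect [472.9 255.4] [491.2 148.1] 44.8
(273, 190) 4650 hsv [ 27.  27. 219.] ztop 0.106 topc [0.4919 0.1329] rect [488.2 144.3] [311.  176.5] 10.2
(371, 182) 374 hsv [ 10.   33.  125.5] ztop 0.043 topc [ 0.484  -0.0389] rect [484.2 -48.9] [ 57.8 304.3] 70.2
(421, 186) 380 hsv [ 10.  33. 138.] ztop 0.043 topc [ 0.4819 -0.1044] rect [ 477.2 -113.7] [ 57.2 380. ] 47.7
(475, 214) 729 hsv [  2. 234. 202.] ztop 0.024 topc [ 0.487  -0.1729] rect [ 429.6 -214.2] [166.  485.3] 36.8
(372, 227) 402 hsv [ 10.  32. 133.] ztop 0.043 topc [ 0.4237 -0.0405] rect [419.8 -51.7] [ 57.4 207.3] 54.0
(191, 230) 141 hsv [ 19. 185. 202.] ztop 0.045 topc [0.4461 0.3677] rect [446.2 367.2] [31.3 30.3] 46.5
(419, 238) 408 hsv [ 10.   33.  142.5] ztop 0.043 topc [ 0.4592 -0.2169] rect [ 458.4 -215.7] [56.7 55.9] 3.2
(343, 271) 431 hsv [144. 160. 108.] ztop 0.043 topc [ 0.3665 -0.0063] rect [368.7 -16. ] [79.7 57.4] 75.5
(418, 301) 442 hsv [ 14. 255. 204.] ztop 0.043 topc [ 0.3036 -0.2144] rect [ 303.4 -214.9] [55.3 56.9] 48.1
lid ((552.1947021484375, 158.2630615234375), (155.43508911132812, 161.24526977539062), 89.95118713378906) 0.1034756110728712
yellow [0.55048101 0.0855935  0.10430001] 50 [189.4  302.46]
red ((490.9302978515625, -356.9624938964844), (102.4017105102539, 33.16465759277344), 2.8215065002441406) 0.021272742495215605Traceback (most recent call last):
  File "<stdin>", line 23, in <module>
  File "h.py", line 7, in ray
    R,t,f,cx,cy=cam(n); o=-R.T@t; d=R.T@np.array([(u-cx)/f,(v-cy)/f,1]); return o+d*(z-o[2])/d[2]
                ~~~^^^
  File "h.py", line 4, in cam
    m=bot.camera_model(n); R=cv2.Rodrigues(np.array(m['rvec'],float))[0]; t=np.array(m['tvec'],float).ravel()
ValueError: time passes only in moves, steps and waits
```

```bash
python3 - <<'E'
s=open('h.py').read()
s=s.replace("def cam(n):\n","import functools\n@functools.cache\ndef cam(n):\n")
s=s[:s.index('def stacks')]+'''
def rays(n,mask,z):
    v,u=np.nonzero(mask); R,t,f,cx,cy=cam(n); o=-R.T@t; d=np.stack([(u-cx)/f,(v-cy)/f,np.ones(len(u))],1)@R
    return (o+d*((z-o[2])/d[:,2])[:,None])[:,:2]
def necks(I,D,roi=(125,330,310,450),z=(0.034,0.050),amin=20):
    """chrome neck tops: (x,y,diameter,(u,v)) for gray blobs at neck height"""
    P=cloud('top',D); hsv=cv2.cvtColor(I,cv2.COLOR_RGB2HSV); m=(P[...,2]>z[0])&(P[...,2]<z[1])
    r=np.zeros_like(m); r[roi[0]:roi[1],roi[2]:roi[3]]=1; out=[]
    for b in blob(m&r,amin):
        if np.median(hsv[b][:,1])>90: continue
        c=max(cv2.findContours(b.astype(np.uint8),cv2.RETR_EXTERNAL,cv2.CHAIN_APPROX_NONE)[0],key=cv2.contourArea)
        f=cv2.drawContours(np.zeros(b.shape,np.uint8),[c],-1,1,-1)>0
        g=rays('top',f,0.042 if z[1]<0.06 else (z[0]+z[1])/2); a=f.sum()/b.sum()
        v,u=np.nonzero(f); e=cv2.minAreaRect((g*1000).astype(np.float32))
        out.append((*g.mean(0).round(4),np.round(e[1],0),(int(u.mean()),int(v.mean()))))
    return out
'''
open('h.py','w').write(s)
E
python3 - <<'E'
from h import *
d=np.load('/tmp/top0.npz'); I,D=d['I'],d['D']; P=cloud('top',D); hsv=cv2.cvtColor(I,cv2.COLOR_RGB2HSV)
for n in necks(I,D): print('neck',n)
roi=np.zeros((400,640),bool); roi[125:330,160:510]=1
k=np.ones((3,3))
def rect(name,m,z,cl=3,amin=40,n='top'):
    m=cv2.morphologyEx(m.astype(np.uint8),cv2.MORPH_OPEN,k); m=cv2.morphologyEx(m,cv2.MORPH_CLOSE,np.ones((cl,cl)))>0
    for b in blob(m,amin): print(name,[np.round(x,2) for x in cv2.minAreaRect((rays(n,b,z)*1000).astype(np.float32))],b.sum())
rect('lid',(P[...,2]>0.097)&(P[...,2]<0.11)&roi,0.104,9,1000)
rect('yellow',(hsv[...,0]>20)&(hsv[...,0]<32)&(hsv[...,1]>150)&roi&(np.arange(640)[None]>280),0.104,3,10)
rect('red',((hsv[...,0]<6)|(hsv[...,0]>174))&(hsv[...,1]>170)&roi,0.023)
U,V=np.meshgrid(np.arange(640),np.arange(400))
rect('mat',(U>440)&(U<510)&(V>160)&(V<270)&((I.max(2)<70)|(hsv[...,1]>170)|((U>464)&(U<482)&(V>176)&(V<212))),0.003,7,300)
rect('steel',(I.min(2)>110)&(U>462)&(U<484)&(V>172)&(V<212),0.0145)
sI=np.load('/tmp/side0.npz'); 
# lid edges by fitting lines to the lid mask boundary in top view
m=(P[...,2]>0.097)&(P[...,2]<0.11)&roi; b=max(blob(m,500),key=lambda b:b.sum()); g=rays('top',b,0.104)
U0=U[b];V0=V[b]
L=np.array([[r,U0[V0==r].min(),U0[V0==r].max()] for r in range(162,218)]); 
for c,nm in((1,'back'),(2,'front')):
    mm=np.zeros(m.shape,bool); mm[L[:,0],L[:,c]]=1; q=rays('top',mm,0.104); p=np.polyfit(q[:,0],q[:,1],1); print(nm,p,'yaw',np.degrees(np.arctan(p[0])), 'y at .55',np.polyval(p,.55))
L=np.array([[c,V0[U0==c].min(),V0[U0==c].max()] for c in range(252,300)])
for c,nm in((1,'far'),(2,'near')):
    mm=np.zeros(m.shape,bool); mm[L[:,c],L[:,0]]=1; q=rays('top',mm,0.104); p=np.polyfit(q[:,1],q[:,0],1); print(nm,p,'yaw',np.degrees(np.arctan(p[0])), 'x at .158',np.polyval(p,.158))
save('crop0.png',cv2.resize(I[120:320,230:510],None,fx=2.8,fy=2.8,interpolation=cv2.INTER_CUBIC))
E
```

```text
neck (np.float64(0.5993), np.float64(-0.0903), array([32., 34.]), (373, 180))
neck (np.float64(0.5964), np.float64(-0.2214), array([32., 34.]), (424, 183))
neck (np.float64(0.4807), np.float64(-0.0952), array([33., 30.]), (373, 226))
neck (np.float64(0.4592), np.float64(-0.2159), array([33., 32.]), (422, 237))
lid [array([551.69, 157.79]), array([154.72, 160.25]), np.float64(89.99)] 4224
yellow [array([568.7 ,  85.52]), array([9.9 , 4.79]), np.float64(3.73)] 15
yellow [array([534.41,  85.65]), array([9.75, 4.75]), np.float64(3.76)] 15
red [array([ 490.81, -356.96]), array([97.59, 32.85]), np.float64(2.46)] 504
mat [array([ 525.78, -360.32]), array([227.09,  90.24]), np.float64(5.08)] 2904
steel [array([ 589.26, -356.34]), array([86.2 , 19.77]), np.float64(2.38)] 251
back [0.00835676 0.22919805] yaw 0.47879619664280976 y at .55 0.23379426750804852
front [-0.0014255   0.08237939] yaw -0.0816752094682398 y at .55 0.081595365620377
far [0.00246643 0.63006412] yaw 0.1413158840715749 x at .158 0.6304538196021501
near [0.00432486 0.47194157] yaw 0.24779495340721658 x at .158 0.4726249016381111
```

View pics/crop0.png

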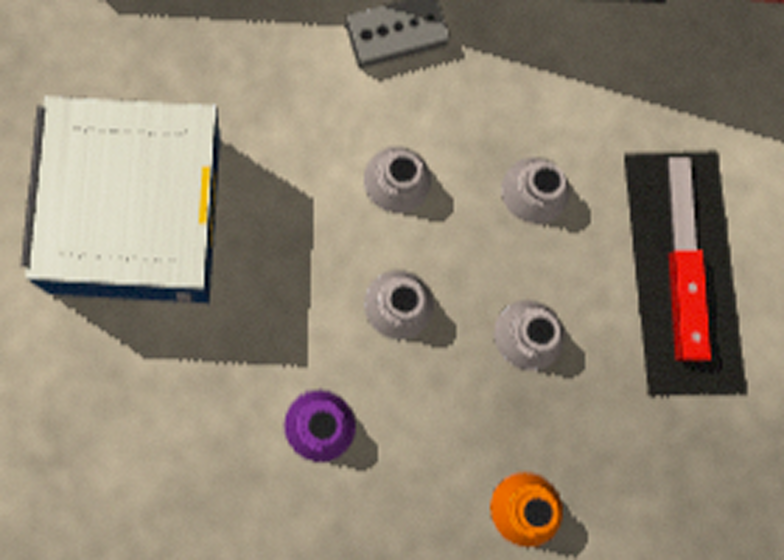

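The crop confirms four chrome stacks; purple and orange are distinct, and the blade lies on its mat pointing to +x. The sizes agree with the description: mat 227x90 mm, steel 86x20 mm, lid about 155x160 mm, necks 32-34 mm. Next I grasp the blade 15 mm ahead of its centre of mass and go in front of the notch.

```bash
cat >> h.py <<'E'
def Q(psi): return [0,np.cos(psi/2),np.sin(psi/2),0]   # tool down; tool x at yaw psi, jaws across it
def ok(*poses): return [None if (r:=bot.ik(p,q)) is None else np.round(r,2) for p,q in poses]
BG=np.array([0.518,-0.3592]); BY=np.radians(2.4)       # blade_grip, yaw on the mat
GP=BG+0.015*np.array([np.cos(BY),np.sin(BY)])          # where the handle is gripped
NX,EY,HY=0.5515,0.081,0.231                            # notch x, front face y, hinge y
E
python3 - <<'E'
from h import *
for o in (0,np.pi):
    for p in ([*GP,.0055],[*GP,.15]): print(o,ok((p,Q(BY+o))))
    for p in ([NX,-.06,.084],[NX,-.06,.2],[NX,EY+.015-.1,.084],[NX,.12,.24]): print(o,p,ok((p,Q(np.pi/2+o))))
E
```

```text
0 [array([ 0.5 ,  0.87,  0.08,  1.68, -0.11,  0.6 , -0.89])]
0 [array([ 0.49,  0.68,  0.1 ,  1.6 , -0.08,  0.87, -0.91])]
0 [0.5515, -0.06, 0.084] [array([ 0.25,  0.67, -0.29,  1.89,  0.32,  0.62, -0.24])]
0 [0.5515, -0.06, 0.2] [array([ 0.31,  0.52, -0.38,  1.79,  0.24,  0.88, -0.18])]
0 [0.5515, -0.0040000000000000036, 0.084] [array([ 0.14,  0.67, -0.28,  1.9 ,  0.31,  0.62, -0.34])]
0 [0.5515, 0.12, 0.24] [array([ 0.08,  0.51, -0.52,  1.71,  0.29,  1.  , -0.55])]
3.141592653589793 [array([ 0.89,  0.94, -0.59,  1.66,  0.71,  0.76,  1.57])]
3.141592653589793 [array([ 0.95,  0.77, -0.7 ,  1.58,  0.56,  1.  ,  1.69])]
3.141592653589793 [0.5515, -0.06, 0.084] [array([-0.26,  0.72,  0.51,  1.91, -0.55,  0.66, -2.55])]
3.141592653589793 [0.5515, -0.06, 0.2] [array([-0.26,  0.54,  0.48,  1.8 , -0.32,  0.88, -2.77])]
3.141592653589793 [0.5515, -0.0040000000000000036, 0.084] [array([-0.37,  0.72,  0.51,  1.91, -0.56,  0.66, -2.65])]
3.141592653589793 [0.5515, 0.12, 0.24] [array([ 0.37,  0.66, -1.06,  1.7 ,  0.62,  1.16,  2.28])]
```

Run:
```python
from h import *
bot.grip(0.06)
bot.goto([*GP,.10],Q(BY)); print(bot.line_to([*GP,.0055],rate=.08,contact_N=6), bot.get_eef_pos())
bot.grip(0.0); print('gap',bot.get_finger_gap(),bot.get_force())
bot.line_to([*GP,.16]); print('gap',bot.get_finger_gap())
bot.goto([NX,EY-.03-.1,.16],Q(np.pi/2)); bot.line_to([NX,EY-.03-.1,.084])
for n in('side','top'):
    I,D=bot.get_image(n); save(n+'1.png',I); np.savez('/tmp/%s1'%n,I=I,D=D)
    u,v=map(int,proj(n,[NX,EY-.04,.09])); print(n,u,v,proj(n,[NX,EY-.03,.092]),proj(n,[NX,EY,.093]))
    c=I[max(v-50,0):v+50,u-80:u+80]; globals()[n]=cv2.resize(c,None,fx=4,fy=4,interpolation=cv2.INTER_CUBIC)[:,:, :]
h=min(side.shape[0],top.shape[0]); save('pre.png',cv2.resize(np.vstack([side[:h],top[:h]]),(480,600)))
print(bot.get_clock(),bot.get_eef_pos())
```

```text
False [ 0.53344292 -0.35888466  0.00611771]
gap 0.025636452578343124 [0.11587197 0.05378265 0.73852632]
gap 0.0252912412703806
side 304 188 (np.float64(301.80220464765273), np.float64(188.93825045210826)) (np.float64(294.2130460831553), np.float64(193.466219929068))
top 321 191 (np.float64(317.04467983902913), np.float64(190.89756859713142)) (np.float64(304.61730969967186), np.float64(190.1277615859216))
7.5417 [ 0.55249793 -0.04929375  0.08503181]
```

View pics/pre.png

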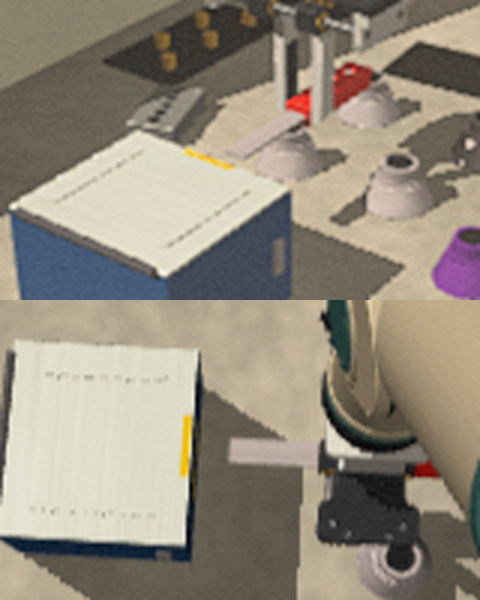

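The blade is held level. In the top view its tip is at about (317,191), as predicted, in line with the yellow strip at (303,190). I'll check its height by depth, then insert it with a contact guard.

```bash
cat >> h.py <<'E'
def T(th,r,yo=0.,zo=0.): return HY-r*np.cos(th)+yo, 0.1+r*np.sin(th)+zo
E
python3 - <<'E'
from h import *
d=np.load('/tmp/top1.npz'); P=cloud('top',d['D'])
for u in (320,325,332,338,344): print(u,P[188:195,u,2].round(4))
s=np.load('/tmp/side1.npz'); 
x0,y0,_=bot.get_eef_pos(); 
z=.084
print(bot.line_to([NX,y0,z])); 
hit=bot.line_to([NX,EY+.015-.1,z],rate=.05,contact_N=3); print('insert',hit,bot.get_eef_pos(),bot.get_force())
E
```

```text
320 [0.0936 0.0938 0.091  0.0958 0.0898 0.0956 0.093 ]
325 [0.0916 0.091  0.0942 0.0903 0.9825 0.0954 0.0907]
332 [0.0928 0.093  0.0929 0.0922 0.0931 0.094  0.0932]
338 [0.0924 0.0919 0.0929 0.0916 0.0937 0.0932 0.094 ]
344 [0.0969 0.0944 0.0945 0.0958 0.9825 0.095  0.0931]
False
insert False [ 0.55147285 -0.00451184  0.08396171] [-0.28972782  0.72636226 -1.41667695]
```

```bash
cat >> h.py <<'E'
def lift(th,r=.135,rate=.08,dz=0.):
    y,z=T(th,r); return bot.line_to([NX,y-.1,z-.0095+dz],rate=rate)
def lidangle(D):
    P=cloud('top',D); S=P[(abs(P[...,0]-NX)<.05)&(P[...,1]>EY-.02)&(P[...,1]<HY+.03)&(P[...,2]>.1)]
    return S
E
python3 - <<'E'
from h import *
for th in (0.05,.12,.2,.28,.36): lift(th); print(th,bot.get_eef_pos().round(4),bot.get_force().round(2),bot.get_ft_torque().round(2))
I,D=bot.get_image('side'); save('lift.png',I[100:300,150:450].repeat(2,0).repeat(2,1)); print(bot.get_clock())
E
```

```text
0.05 [ 0.5518 -0.0042  0.0977] [ 1.17  0.54 -1.12] [-0.02 -0.12 -0.01]
0.12 [ 0.5517 -0.003   0.1069] [ 0.14  0.16 -0.48] [-0.01 -0.08  0.05]
0.2 [ 0.5517 -0.0011  0.1176] [0.03 0.71 0.42] [ 0.02 -0.11 -0.02]
0.28 [0.5518 0.0015 0.1281] [ 0.08  0.84 -0.96] [-0.   -0.08 -0.02]
0.36 [0.5517 0.005  0.1384] [-0.97 -0.76 -1.73] [-0.04 -0.08  0.03]
10.3333
```

View pics/lift.png

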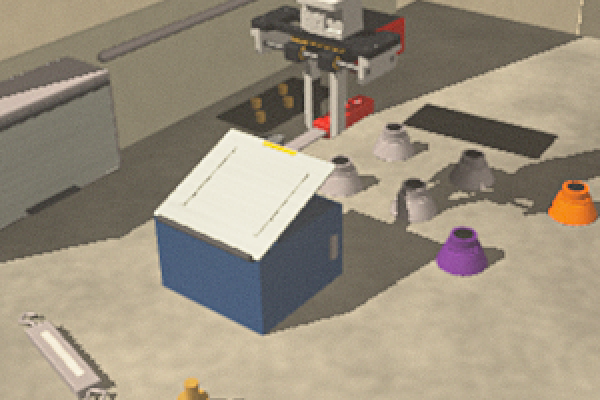

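The lid is up, following the blade at about 0.36 rad; the yellow strip is at crop (280,149). I'll continue to the stop.

Run:
```python
from h import *
for th in np.arange(.5,1.45,.14): lift(th,rate=.1)
print(bot.get_eef_pos().round(4),bot.get_force().round(2))
y,z=T(1.5,.135); print(bot.line_to([NX,y-.1+.012,z-.0095],rate=.04,contact_N=8),bot.get_eef_pos().round(4),bot.get_force().round(2),'want y',y-.1)
I,D=bot.get_image('side'); a=I[60:260,150:450]
p=bot.get_eef_pos(); bot.line_to([NX,p[1]-.08,p[2]])
I,D=bot.get_image('side'); b=I[60:260,150:450]; np.savez('/tmp/side2',I=I,D=D)
P=cloud('side',D); S=P[(abs(P[...,0]-NX)<.07)&(P[...,1]>HY-.06)&(P[...,1]<HY+.05)&(P[...,2]>.13)&(P[...,2]<.26)]
pf=np.polyfit(S[:,2],S[:,1],1); print('lid plane from vertical',pf, 'angle',np.pi/2-np.arctan(-pf[0]),len(S), 'zmax',np.percentile(S[:,2],99))
save('open.png',np.vstack([a,b]).repeat(1,0)); print(bot.get_clock(),bot.get_finger_gap())
I,D=bot.get_image('top'); np.savez('/tmp/top2',I=I,D=D)
```

```text
[0.5516 0.1015 0.2222] [-0.83  0.19 -1.3 ]
True [0.551  0.1209 0.2236] [ 0.28 -0.51 -0.86] want y 0.12145047777486012
lid plane from vertical [-0.07403037  0.24345866] angle 1.496900759310664 2404 zmax 0.24782039191175814
14.0917 0.026280749829896935
```

View pics/open.png

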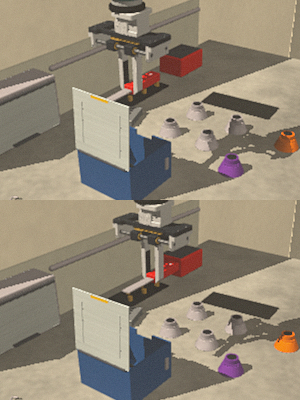

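The lid is open at 1.497 rad and stays there. Now I return the blade to the mat, then look at the well and the stacks.

Run:
```python
from h import *
C=np.array([.5258,-.3603]); 
bot.goto([*GP,.16],Q(BY)); print(bot.line_to([*GP,.03]),bot.line_to([*GP,.0062],rate=.04,contact_N=4),bot.get_eef_pos().round(4))
bot.grip(.06); bot.line_to([*GP,.12])
bot.goto([.40,-.40,.25],Q(0.))
I,D=bot.get_image('top'); np.savez('/tmp/top3',I=I,D=D); save('top3.png',cv2.resize(I[110:330,160:520],None,fx=2.2,fy=2.2,interpolation=cv2.INTER_CUBIC))
for n in necks(I,D): print('neck',n)
P=cloud('top',D)
# inner face of the walls: floor region inside (z<0.02) seen through the mouth
m=(P[...,2]<.02)&(abs(P[...,0]-NX)<.09)&(P[...,1]>EY-.0)&(P[...,1]<HY)
S=P[m]; print('floor',S.min(0),S.max(0),len(S))
r=m&(P[...,2]>.009)&(P[...,2]<.016); print('rib-ish',r.sum(),P[r].min(0),P[r].max(0),bot.get_clock())
```

```text
False True [ 0.5324 -0.3581  0.0056]
neck (np.float64(0.5994), np.float64(-0.0905), array([32., 33.]), (373, 180))
neck (np.float64(0.5964), np.float64(-0.2214), array([32., 34.]), (424, 183))
neck (np.float64(0.4809), np.float64(-0.0951), array([30., 33.]), (373, 226))
neck (np.float64(0.4589), np.float64(-0.2161), array([33., 33.]), (422, 237))
floor [ 0.46155137  0.08111735 -0.00594878] [0.6404578  0.23072334 0.01998778] 2995
rib-ish 350 [0.47208235 0.08359121 0.00902263] [0.62846385 0.22889803 0.01598782] 19.7167
```

View pics/top3.png

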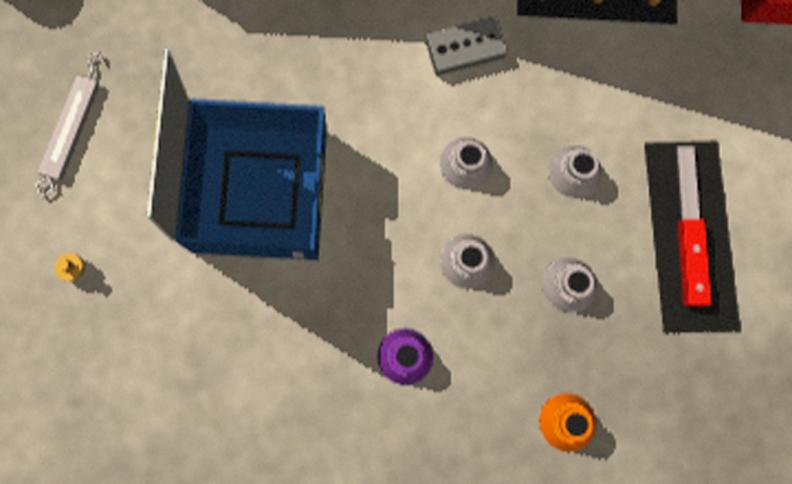

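The blade lies on its mat (handle at crop (695,262)), the lid stands open, the well is at crop (260,190), and all four stacks are where they were. I'll compute the well and place the first stack.

```bash
cat >> h.py <<'E'
def pick(x,y):
    q=Q(np.pi/2); bot.grip(.06); bot.goto([x,y,.2],q)
    bot.line_to([x,y,.06]); c=bot.line_to([x,y,.031],rate=.06,contact_N=5)
    bot.grip(0.); g=bot.get_finger_gap(); bot.line_to([x,y,.2]); print('pick',c,'gap %.4f %.4f'%(g,bot.get_finger_gap())); return g
def place(x,y,k):
    z=.031+.005+.016*k; bot.line_to([x,y,.2],rate=.2); bot.line_to([x,y,z+.03])
    c=bot.line_to([x,y,z-.003],rate=.04,contact_N=5); p=bot.get_eef_pos(); print('place',c,p.round(4),'want z',z,bot.get_force().round(1))
    bot.grip(.06); bot.line_to([x,y,.2]); print('t',bot.get_clock())
E
python3 - <<'E'
from h import *
d=np.load('/tmp/top3.npz'); I=d['I']
w=[ray('top',160+u/2.2,110+v/2.2,.013)[:2] for u,v in ((223,152),(300,155),(296,228),(219,224))]; print(np.round(w,4),'well',np.mean(w,0))
print('case ctr est',NX,(EY+HY)/2)
WX,WY=np.mean(w,0)
assert abs(WX-NX)<.006 and abs(WY-.156)<.006
X,Y=(WX+NX)/2,(WY+.156)/2
if pick(.5994,-.0905)<.03: raise SystemExit
place(X,Y,0); bot.line_to([.5,-.1,.25])
I,D=bot.get_image('top'); 
for n in necks(I,D): print('neck',n)
print('in case',necks(I,D,roi=(120,260,230,305),z=(.036,.055),amin=12))
save('p1.png',cv2.resize(I[130:250,230:470],None,fx=3,fy=3,interpolation=cv2.INTER_CUBIC)); print(X,Y)
E
```

```text
[[0.593  0.2017]
 [0.5945 0.1091]
 [0.5057 0.1076]
 [0.5054 0.1987]] well [0.54963289 0.15427754]
case ctr est 0.5515 0.156
pick False gap 0.0334 0.0329
place True [0.55  0.155 0.036] want z 0.036 [-0.5 -0.4  5.2]
t 29.8667
neck (np.float64(0.4807), np.float64(-0.0952), array([33., 30.]), (374, 226))
neck (np.float64(0.4513), np.float64(-0.2231), array([14., 33.]), (425, 240))
in case [(np.float64(0.5517), np.float64(0.1544), array([35., 33.]), (276, 192))]
0.5505664459998887 0.15513877142551818
```

View pics/p1.png

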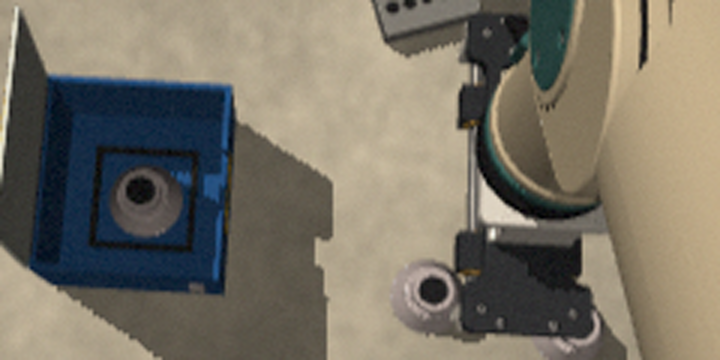

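Stack 1 stands upright in the well at crop (147,198), with clearance to the ribs all round. Now the rest, taking a fresh neck measurement from a clear parking pose before each pick.

Run:
```python
from h import *
X,Y=.551,.155
for k in (1,2,3):
    bot.goto([.40,-.40,.25],Q(np.pi/2))
    I,D=bot.get_image('top'); ns=[n for n in necks(I,D)]; print([(n[0],n[1],tuple(n[2])) for n in ns])
    zt=.047+.016*(k-1); c=necks(I,D,roi=(120,260,230,305),z=(zt-.008,zt+.008),amin=12)
    print('case top',c)
    if len(ns)!=4-k or not c or abs(c[0][0]-X)>.006 or abs(c[0][1]-Y)>.006: print('check!'); break
    n=ns[0]
    if pick(n[0],n[1])<.03: print('missed'); break
    place(X,Y,k)
bot.goto([.40,-.40,.25],Q(np.pi/2))
I,D=bot.get_image('top'); J,E=bot.get_image('side'); np.savez('/tmp/top4',I=I,D=D)
P=cloud('top',D); m=(abs(P[...,0]-X)<.03)&(abs(P[...,1]-Y)<.03)&(P[...,2]<.3); print('top height',np.percentile(P[m][:,2],[50,90,98]))
save('p4.png',np.vstack([cv2.resize(I[110:320,180:520],None,fx=1.5,fy=1.5),cv2.resize(J[100:280,150:490],None,fx=1.5,fy=1.5)]))
```

```text
[(np.float64(0.5966), np.float64(-0.2214), (np.float64(32.0), np.float64(34.0))), (np.float64(0.4808), np.float64(-0.095), (np.float64(33.0), np.float64(33.0))), (np.float64(0.4589), np.float64(-0.2159), (np.float64(32.0), np.float64(33.0)))]
case top [(np.float64(0.5517), np.float64(0.1547), array([31., 33.]), (276, 192))]
pick False gap 0.0335 0.0333
place True [0.5506 0.1549 0.0521] want z 0.052 [-0.6 -0.9  5.5]
t 43.3333
[(np.float64(0.4807), np.float64(-0.0951), (np.float64(33.0), np.float64(30.0))), (np.float64(0.4591), np.float64(-0.216), (np.float64(33.0), np.float64(32.0)))]
case top [(np.float64(0.5511), np.float64(0.1531), array([33., 32.]), (276, 191)), (np.float64(0.4717), np.float64(0.0964), array([ 2., 27.]), (296, 224))]
pick False gap 0.0333 0.0330
place True [0.5507 0.1549 0.0681] want z 0.068 [ 0.3 -0.4  5.3]
t 55.0667
[(np.float64(0.459), np.float64(-0.216), (np.float64(32.0), np.float64(33.0)))]
case top [(np.float64(0.5511), np.float64(0.1536), array([34., 33.]), (275, 189))]
pick False gap 0.0333 0.0330
place True [0.5507 0.1549 0.0841] want z 0.08399999999999999 [-0.4  0.1  6.2]
t 66.7917
top height [0.07363922 0.09459967 0.09648876]
```

View pics/p4.png

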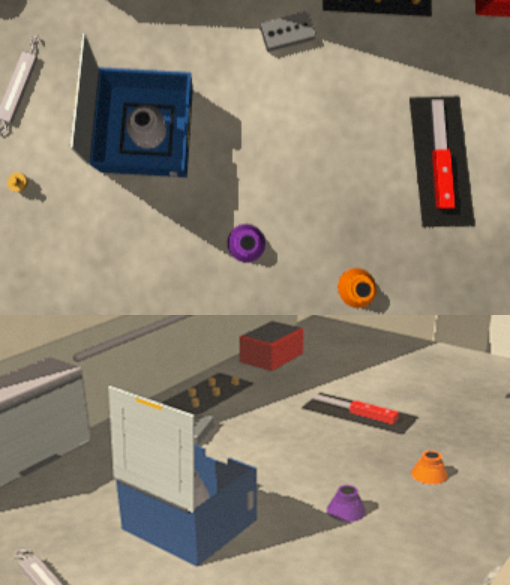

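All four are nested: the top of the stack measures about 95-96 mm (95 expected), centred in the well, and the bystanders and the blade are unmoved. Now I shut the lid from behind with closed fingers.

Run:
```python
from h import *
q=Q(np.pi/2); r=.13
def C(th,e=0.): return [NX, HY-r*np.cos(th)+(.004+e)*np.sin(th)+.008, .1+r*np.sin(th)+(.004+e)*np.cos(th)]
bot.grip(0.)
bot.goto([NX,.05,.36],q); bot.line_to([NX,.29,.36],rate=.2); bot.line_to([NX,.29,.23]); 
print(bot.line_to(C(1.5,.003),rate=.08,contact_N=6),bot.get_eef_pos().round(4))
for th in np.arange(1.38,.05,-.12): bot.line_to(C(th),rate=.1); print(round(th,2),bot.get_force().round(1),end=' ')
p=C(0); hit=bot.line_to([p[0],p[1],.096],rate=.03,contact_N=15); print('\nshut',hit,bot.get_eef_pos().round(4),bot.get_force().round(1))
bot.line_to([p[0],p[1],.2]); bot.goto([.40,-.40,.25],Q(np.pi/2)); bot.sleep(.5)
I,D=bot.get_image('top'); J,E=bot.get_image('side'); np.savez('/tmp/top5',I=I,D=D); P=cloud('top',D)
m=(abs(P[...,0]-NX)<.06)&(P[...,1]>EY+.01)&(P[...,1]<HY-.01)&(P[...,2]<.3); S=P[m]; print('lid z',np.median(S[:,2]),'slope',np.polyfit(S[:,1],S[:,2],1),bot.get_clock())
save('fin.png',np.vstack([cv2.resize(I[110:320,160:520],None,fx=1.4,fy=1.4),cv2.resize(J[110:320,130:490],None,fx=1.4,fy=1.4)]))
```

```text
False [0.5515 0.2372 0.2302]
1.38 [-0.1 -0.1  0.4] 1.26 [-0.  -0.   0.5] 1.14 [-0.3  0.1 -0.7] 1.02 [ 0.3 -0.2  0.4] 0.9 [ 0.1  0.5 -0.5] 0.78 [-0.5  0.6  0.4] 0.66 [-0.3 -0.1  0.3] 0.54 [0.3 0.4 0.5] 0.42 [-0.5  1.1  0.2] 0.3 [0.1 0.  0.8] 0.18 [-0.4  0.3  0.4] 0.06 [-0.1  0.7  0.2] 
shut True [0.5522 0.1094 0.1042] [-1.4 -0.2  8.6]
lid z 0.1034413258302606 slope [0.00218011 0.10310857] 82.35
```

View pics/fin.png

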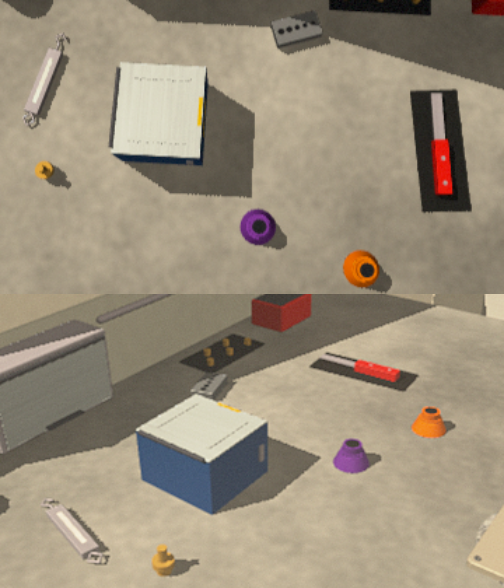

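The lid lies level at 103.4 mm (103.5 mm at the start), the blade is flat on its mat, and the bystanders look unmoved. I'll compare their pixels numerically with the first picture and then hand in.

Run:
```python
from h import *
a=np.load('/tmp/top0.npz')['I'].astype(int); b=np.load('/tmp/top5.npz')['I'].astype(int); d=(abs(a-b).max(2)>60)
for n,(v0,v1,u0,u1) in dict(scale=(130,205,170,215),fitting=(220,245,180,212),gauge=(115,148,350,395),blade=(170,265,450,500)).items(): print(n,d[v0:v1,u0:u1].sum())
P=cloud('top',np.load('/tmp/top5.npz')['D']); print('steel z',np.median(P[180:205,472:475,2]),'handle z',np.median(P[215:245,475:479,2]))
bot.finish_job()
```

```text
scale 0
fitting 0
gauge 0
blade 139
steel z 0.013816093836805404 handle z 0.022418299723430624
the job is handed in; nothing more can be done
```

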